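# Slide the half-round bar out of the row and square it into the jig corner

### The job

Four steel forming bars lie side by side, touching, on the wooden jig board. With the fingers, slide the half-round one endwise out of the row until it butts against the end stop, then sideways along the stop into the corner until it butts against the side fence; leave it lying square there. Slide it without lifting it and press it home gently but distinctly each time (about half a kilogram-force, never more than one and a half), feeling for the stop because its face plate is set differently every time, and do not shift the other bars or disturb anything else on the bench.

Things in the scene. Friction and masses are not known exactly. Their poses are not given: they have to be found in the camera images.
- board: Fixed wooden jig board, 320 x 270 x 18 mm thick, origin at the centre of its underside. Its x points from the row of bars to the end stop, its y left to the side fence. The bars lie along its x in one row, 32.3 mm apart centre to centre, in any order; their near ends are about 110 mm before the board's origin (1.5 mm more or less), with some 50 mm of bare board behind them.
- stop: Fixed end stop across the board: steel block 35 x 210 x 34 mm high. Origin: middle of its near face at board-top height; x points away from the row. In front stands a steel face plate (6 mm thick, 200 wide, 27 high) set by screws so that its near face is 6 to 18 mm before the origin: not reported, must be felt; it holds firm. Row's far ends to plate: 111 to 127 mm.
- fence: Fixed side fence, steel bar 85 mm long (x), 22 mm wide, 26 mm high, on the board's left side next to the end stop. Its origin is at the middle of the face that looks towards the bars (to -y), at board-top height; y points into the fence. The bar must end with its left long side against this face.
- round_bar: Plain steel forming bar, 90 mm long (its x) x 32 mm wide (its y) x 34 mm high, about 0.6 kg, origin at the centre of its underside. THE BAR TO MOVE: its lower 18 mm are a plain block, its top is rounded along the length (half cylinder of 16 mm radius). x points to the end stop at the start. Its real weight is 0.48 to 0.72 kg; on the waxed board it slides at 1 to 3 N if not pressed down.
- flat_bar: Plain steel forming bar, 90 mm long (its x) x 32 mm wide (its y) x 34 mm high, about 0.6 kg, origin at the centre of its underside. Flat top. Leave alone.
- grooved_bar: Plain steel forming bar, 90 mm long (its x) x 32 mm wide (its y) x 34 mm high, about 0.6 kg, origin at the centre of its underside. Its top has a groove along its length, 12 mm wide and 12 mm deep. Leave alone.
- stepped_bar: Plain steel forming bar, 90 mm long (its x) x 32 mm wide (its y) x 34 mm high, about 0.6 kg, origin at the centre of its underside. The half of its top nearer the robot is 14 mm lower than the other half. Leave alone.
- hammer: Hammer lying on the bench, right of the board, 260 mm. Leave alone.
- bowl: Open brass bowl, 136 mm across, 75 mm high, left of the board. Leave alone.
- bottle: Clear bottle, 64 mm across, 200 mm tall, left of the board at its far end. Leave alone.
- tape_roll: Cardboard ring, 64 mm across, 22 mm high, left of the board. Leave alone.
- punch: Steel rod 12 mm thick, 110 mm long, lying right of the board. Leave alone.
There are look-alikes about, which are no part of the job. What is shaped like the round_bar but orange or turquoise is not meant.

How it is judged:
By the outcome, as a careful person would: the job done as asked, in the order asked, and still so for the second after the job is handed in, with the robot touching nothing.
It also fails if it takes over 69 s, if anything falls off the work surface, if the arm or the gripper's body presses on something with over 40 N, if the wrist force passes 120 N, or if a joint passes its speed limit or range.

### The arm

A 7-joint arm with a two-finger parallel gripper is mounted at the origin on the work surface. World frame = base frame: x ahead of the robot, y to its left, z up, the work surface at z = 0. Lengths are in mm, angles in rad, forces in N, time in s.
With the tool pointing down it reaches from about 400 to 900 mm from the base axis. Payload 5.6 kg.
Tool frame: the origin (TCP) lies midway between the tips of the shut fingers; the grasp point (between the pads) lies 19 mm behind it; x points along the fingers, y is the direction in which the jaws open and shut, and the axes are right-handed (so a half turn about x gives the same grasp; the last joint's range is limited). The gripper opens to 92 mm and grips with 3 to 60 N. Pads are 20 mm wide; open, the fingers measure 128 mm over their backs; the gripper's body (75 mm by 189 mm) begins 69 mm behind the grasp point.
Start: joints at [1.278, 0.468, -0.012, 1.603, 0.006, 1.071, -0.056], TCP at [160.644, -629.843, 214.592] pointing down, gripper open.
Joint ranges: [-2.53, 2.53], [-0.31, 2.02], [-1.57, 1.55], [0.28, 2.44], [-1.29, 4.43], [0.15, 1.84], [-2.92, 2.92]. Speed limits (rad/s): [2.57, 2.57, 3.14, 3.14, 3.14, 3.14, 3.14].

### API

Orientations are given as a rotation vector (axis times angle).
In Python, from cell import robot, grip, kin, viewer gives the robot as it stands. Calls block until the motion is done:
- robot.movep(position, orientation): joint-space move of the TCP to a pose.
- robot.servo_line(position, feed=150, rotation=None): straight line of the TCP; rotation=None keeps the orientation; feed is the mean speed in mm/s.
- robot.goto_joints(angles): joint-space move.
- grip(opening, newtons=None): opening from 0.0 (shut) to 1.0 (fully open); newtons is the grip in N (None keeps the last); returns when the fingers have stopped.
- robot.hold(seconds).
- kin.ik(position, orientation): joint angles nearest the present ones, or None.
- robot.observe(): the state.
- viewer.read_camera(name): name is "side" or "top"; returns the picture (420x560x3 uint8, red, green, blue); there is no depth.
- viewer.camera_info(name): a dict with "camera_matrix" (3x3 intrinsics, pixels), "R" (3x3) and "t" (3): a world point X has camera coordinates R X + t. Camera axes: x right, y down, z forward; pixel columns grow to the right and rows downward; lengths in mm; the calibration is good to about 2 mm. A picture is of the moment at which its call begins. camera_info takes no time and is no camera call.
A pose or a line that the arm cannot do raises robot.IKError and nothing moves.
- robot.job_done(): hands the job in, once; it reports no verdict.
Trained networks look in the newest picture that a camera, given by its name, has taken for a name from the list of things; names that differ only in an ending like _2 or _b are one class to them, and where a whole thing is asked for, a point or a joint stands for the part that bears it (a point fixed in the world has none). Each returns a list of dicts, best first, with "confidence" (0 to 1); they miss things now and then, are a little off and sometimes report something else, mostly with a low value. They report only what shows in the picture. A call takes as long as a camera call. They do not tell look-alikes from the thing itself.
- viewer.silhouettes(name, camera): "mask" (420x560 bool, what is visible of it).
- viewer.pinpoint(name, camera): "at" ([x, y, z] in mm, in the coordinates of the camera as it stood for that picture, good to about 4 mm: a listed point, or the origin of a listed thing).
The state is a dict: "t": time; "joints": joint angles; "joint_velocities": joint speeds; "joint_torque": joint torques, N m; "tcp_pos": TCP position; "tcp_rot": TCP orientation; "contact_force": force on the tool from outside, world axes, zero at the start; "wrist_torque": the same for the moment, N m; "grip_width": opening from 0.0 (shut) to 1.0 (fully open).
Only numpy, scipy, OpenCV 4.12 (cv2) and the standard library are available. Lean on these libraries where they do the work, as an engineer would, in place of code of your own. Each camera call takes 0.05 s, during which the arm holds its last target. There are 200 camera calls.

## Working session

There is one attempt and no reset: what is moved stays moved. The work goes in short steps, each a Python script; the robot and the scene stay as the last script left them, time stands still between calls to the robot, and variables do not carry over. Pictures are saved under pics/ and viewed, about 8 in all and at most 12, crops included, and the job is handed in when it is done.

```bash
ls; mkdir -p pics; python3 - <<'E'
from cell import robot,grip,kin,viewer
import cv2,numpy as np
np.set_printoptions(precision=3,suppress=True)
for c in("top","side"):
    im=viewer.read_camera(c);cv2.imwrite(f"pics/{c}0.png",cv2.resize(im[:,:,::-1],(784,588),interpolation=cv2.INTER_CUBIC))
    i=viewer.camera_info(c);print(c,i)
    R=np.array(i["R"]);t=np.array(i["t"])
    for n in("board","stop","fence","round_bar","flat_bar","grooved_bar","stepped_bar"):
        for d in viewer.pinpoint(n,c): print(n,round(d["confidence"],2),R.T@(np.array(d["at"])-t))
print(robot.observe())
E
```

```text
pics
top {'camera_matrix': array([[476.072,   0.   , 272.065],
       [  0.   , 476.072, 217.58 ],
       [  0.   ,   0.   ,   1.   ]]), 'R': array([[-0.006, -1.   , -0.006],
       [-0.987,  0.006, -0.163],
       [ 0.163,  0.005, -0.987]]), 't': array([   6.553,  576.183, 1239.377])}
board 0.76 [527.348  49.332   0.15 ]
board 0.34 [672.571 377.13    1.513]
stop 0.63 [637.587  73.731  16.065]
stop 0.61 [ 605.195 -413.508   -0.852]
fence 0.8 [568.695 128.507  17.402]
fence 0.61 [470.089  25.16   15.703]
round_bar 0.91 [803.363  -9.792  -1.012]
round_bar 0.74 [465.565  24.583  16.067]
round_bar 0.69 [ 477.198 -196.002    0.817]
round_bar 0.61 [ 337.704 -214.347    3.912]
round_bar 0.56 [ 674.553 -191.695    0.938]
grooved_bar 0.95 [464.336  54.783  17.326]
stepped_bar 0.75 [475.426  -9.392  19.46 ]
side {'camera_matrix': array([[527.675,   0.   , 286.198],
       [  0.   , 527.675, 210.508],
       [  0.   ,   0.   ,   1.   ]]), 'R': array([[ 0.995, -0.097, -0.005],
       [-0.077, -0.758, -0.647],
       [ 0.058,  0.645, -0.762]]), 't': array([-565.576,   67.813, 1469.453])}
board 0.
[... 304 characters left out ...]
3]
round_bar 0.6 [ 470.813 -189.273    1.621]
flat_bar 0.65 [478.895 -36.39   16.379]
grooved_bar 0.73 [467.268  59.195  15.791]
grooved_bar 0.25 [535.883  50.551   2.456]
stepped_bar 0.81 [474.177  -6.273  15.649]
{'t': 0.8, 'joints': array([ 1.278,  0.467, -0.012,  1.603,  0.006,  1.071, -0.056]), 'joint_velocities': array([-0.   , -0.001,  0.001,  0.001,  0.001,  0.002, -0.001]), 'joint_torque': array([  0.   , -52.036,  -0.013, -24.405,  -0.057,   0.011,  -0.   ]), 'tcp_pos': array([ 160.664, -629.836,  214.623]), 'tcp_rot': array([ 2.088,  0.262, -2.089]), 'contact_force': array([-0.585, -0.661,  0.189]), 'wrist_torque': array([-0.001, -0.008, -0.003]), 'grip_width': 1.0003211898925364}
```

View pics/top0.png

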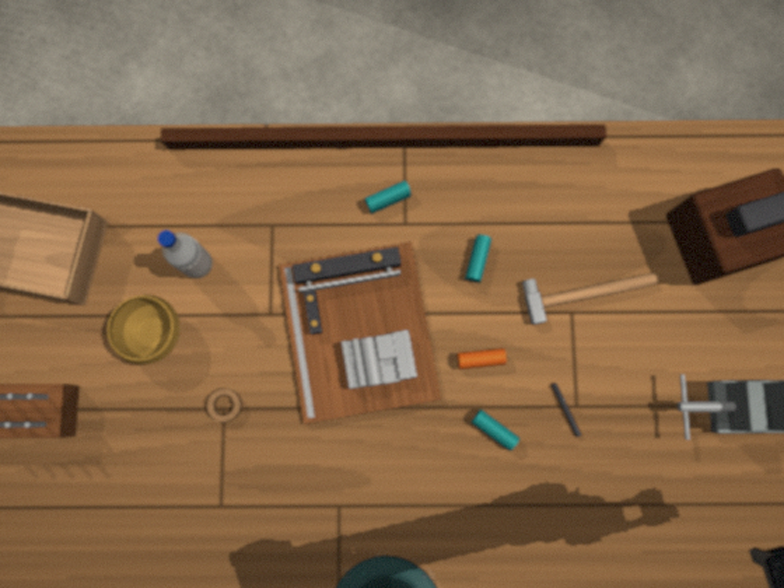

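View pics/side0.png

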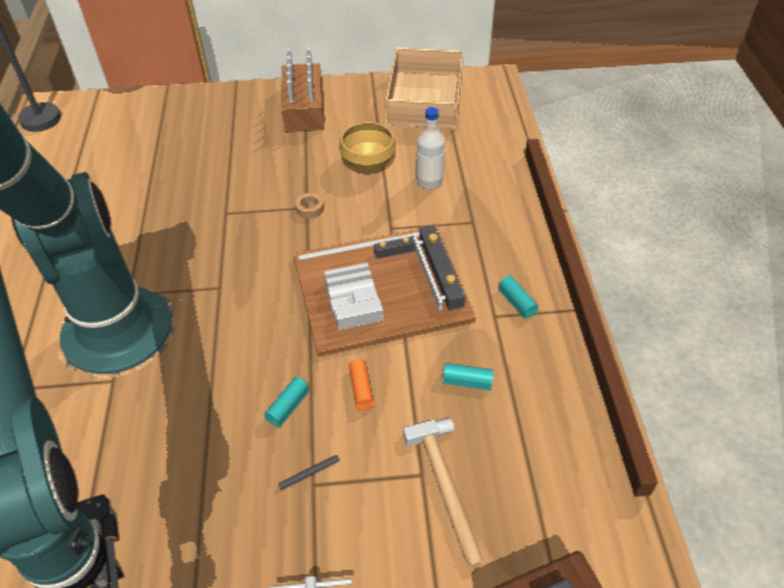

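The top view (784-px scale) shows the board centred at about (360,335). The row runs from (345,360) to (412,355), with the stop at (345,265) and the fence at (313,312). The round bar is second from the left. The turquoise and orange look-alikes lie off the board. Next I'll fit box models to the silhouettes to get accurate poses.

```bash
cat > fit.py <<'E'
import numpy as np,cv2
from scipy.optimize import minimize
from cell import viewer
np.set_printoptions(precision=3,suppress=True)
def proj(c,P):
    i=viewer.camera_info(c);q=np.atleast_2d(P)@np.array(i["R"]).T+np.array(i["t"]);q=q@np.array(i["camera_matrix"]).T
    return q[:,:2]/q[:,2:]
def box(p,ext):  # p=x,y,yaw; ext=(x0,x1,y0,y1,z0,z1) in own frame (world z)
    c,s=np.cos(p[2]),np.sin(p[2])
    return np.array([[p[0]+c*a-s*b,p[1]+s*a+c*b,z] for a in ext[:2] for b in ext[2:4] for z in ext[4:]])
def raster(c,B,S=4):
    h=cv2.convexHull((((proj(c,B)+.5)*S-.5)*16).round().astype(np.int32))
    m=np.zeros((420*S,560*S),np.uint8);cv2.fillConvexPoly(m,h,255,shift=4)
    return cv2.resize(m,(560,420),interpolation=cv2.INTER_AREA)/255.
def fit(masks,ext,p0):
    f=lambda u:sum(np.abs(raster(c,box([u[0],u[1],u[2]/200],ext))-m).sum()/m.sum() for c,m in masks.items())
    x0=[p0[0],p0[1],p0[2]*200]
    r=minimize(f,x0,method="Nelder-Mead",options=dict(initial_simplex=np.array([x0]+[np.add(x0,8*e) for e in np.eye(3)]),xatol=.05,fatol=1e-4))
    return np.array([r.x[0],r.x[1],r.x[2]/200]),r.fun
E
cat > a.py <<'E'
from fit import *
import pickle
im={c:viewer.read_camera(c) for c in("top","side")}
near={"board":(528,49.5,9),"stop":(655,72,35),"fence":(572,140,30),"round_bar":(464.5,24.3,34),"flat_bar":(479,-37,34),"grooved_bar":(466,57,34),"stepped_bar":(475,-8,34)}
M={}
for c in im:
    for n,p in near.items():
        q=proj(c,np.array(p,float))[0]
        for d in viewer.silhouettes(n,c):
            m=d["mask"];cc=np.argwhere(m).mean(0)[::-1]
            if np.hypot(*(cc-q))<(40 if n=="board" else 12):
                print(c,n,round(d["confidence"],2),m.sum(),cc,q);M.setdefault((n,c),m)
pickle.dump((im,M),open("m.pkl","wb"))
E
cat > b.py <<'E'
from fit import *
import pickle
im,M=pickle.load(open("m.pkl","rb"))
hl=lambda *ms:cv2.morphologyEx(np.any(ms,0).astype(np.uint8),cv2.MORPH_CLOSE,np.ones((3,3)))*1.
y0=.12
ex={"board":(-160,160,-135,135,0,18),"stop":(0,35,-105,105,18,52),"fence":(-42.5,42.5,0,22,18,44),"row":(-45,45,-64.5,64.5,18,52)}
for n in("flat_bar","grooved_bar","round_bar","stepped_bar"): ex[n]=(-45,45,-16,16,18,52)
p0={"board":(528,50,y0),"stop":(637,72,y0),"fence":(571,130,y0),"row":(471,8,y0),"round_bar":(464.5,24.3,y0),"flat_bar":(479,-37,y0),"grooved_bar":(466,57,y0),"stepped_bar":(475,-8,y0)}
F={}
for n in ex:
  for cs in(("top",),("side",),("top","side")):
    ms={}
    for c in cs:
        if n=="row":
            l=[M[k,c] for k in("flat_bar","grooved_bar","round_bar","stepped_bar") if (k,c) in M]
            if len(l)==4: ms[c]=hl(*l)
        elif n=="board": 
            l=[m for (k,cc),m in M.items() if cc==c]
            if ("board",c) in M: ms[c]=hl(*l)
        elif (n,c) in M: ms[c]=M[n,c]*1.
    if len(ms)==len(cs):
        F[n]=fit(ms,ex[n],p0[n]);print(n,cs,*F[n])
pickle.dump(F,open("f.pkl","wb"))
vs=[]
for c,(u,v,w,h) in {"top":(190,165,130,150),"side":(200,150,150,115)}.items():
    o=cv2.resize(im[c][:,:,::-1],None,fx=4,fy=4,interpolation=cv2.INTER_CUBIC)
    for n in F:
        if n in("board","stop","fence","row","round_bar"):
            cv2.polylines(o,[cv2.convexHull((((proj(c,box(F[n][0],ex[n]))+.5)*4-.5)).round().astype(np.int32))],1,{"board":(0,255,255),"row":(0,0,255),"round_bar":(255,0,255)}.get(n,(0,255,0)),1)
    vs.append(o[v*4:(v+h)*4,u*4:(u+w)*4])
    cv2.imwrite(f"pics/ov_{c}.png",vs[-1])
E
python3 a.py; python3 b.py
```

```text
top board 0.76 9814 [254.042 234.314] [255.463 237.144]
top stop 0.82 1427 [249.832 191.563] [246.929 190.266]
top fence 0.83 312 [223.753 221.769] [222.118 220.45 ]
top round_bar 0.81 392 [265.033 257.816] [264.445 259.375]
top round_bar 0.33 399 [252.915 258.792] [264.445 259.375]
top flat_bar 0.66 422 [288.73  253.126] [287.159 253.857]
top grooved_bar 0.58 481 [253.04  259.563] [252.303 258.89 ]
top stepped_bar 0.83 408 [276.828 256.304] [276.415 255.404]
side board 0.73 6818 [276.172 206.126] [270.673 204.893]
side stop 0.8 1230 [313.485 192.673] [313.562 189.812]
side fence 0.66 331 [282.42  176.471] [282.858 176.286]
side round_bar 0.82 238 [248.866 205.294] [248.644 207.52 ]
side flat_bar 0.66 529 [256.376 223.643] [255.059 223.975]
side grooved_bar 0.91 352 [248.077 195.56 ] [248.589 198.843]
side stepped_bar 0.52 229 [254.118 211.716] [253.01  216.002]
board ('top',) [530.294  46.757   0.169] 0.011988088548889013
board ('side',) [532.297  51.766   0.161] 0.02754292193067703
board ('top', 'side') [530.852  48.224   0.169] 0.05789543813903325
stop ('top',) [639.059  64.886   
[... 636 characters left out ...]
09196782682827385
flat_bar ('top', 'side') [481.618 -40.443   0.161] 0.218239023541041
grooved_bar ('top',) [463.684  54.107   0.179] 0.10940442705148588
grooved_bar ('side',) [464.827  70.237   0.136] 0.5183934937611409
grooved_bar ('top', 'side') [465.126  57.1     0.178] 0.7564564410152645
round_bar ('top',) [468.452  22.457   0.149] 0.09973989595838337
round_bar ('side',) [469.553  38.9     0.045] 1.2648706541440105
round_bar ('top', 'side') [469.251  22.659   0.159] 1.429637148977238
stepped_bar ('top',) [473.481  -8.816   0.182] 0.08861976163014225
stepped_bar ('side',) [474.051  17.583   0.026] 1.3879955475640036
stepped_bar ('top', 'side') [473.281  -8.256   0.202] 1.5916314517929784
```

```bash
python3 -c "
import cv2
a=cv2.imread('pics/ov_top.png');b=cv2.imread('pics/ov_side.png');b=b[:, :];print(a.shape,b.shape)"
```

```text
(600, 520, 3) (460, 600, 3)
```

View pics/ov_top.png

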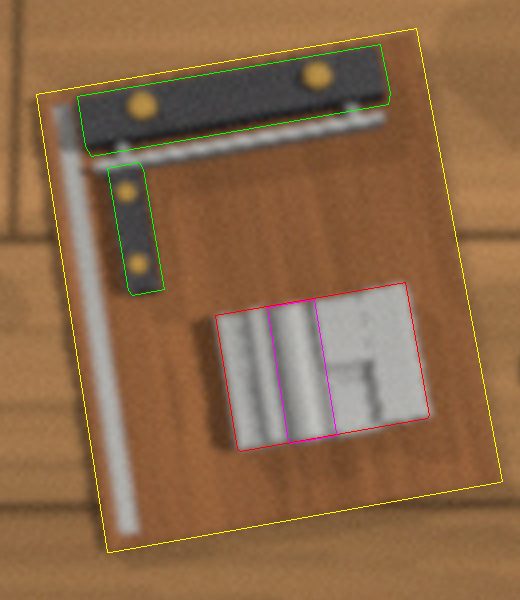

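View pics/ov_side.png

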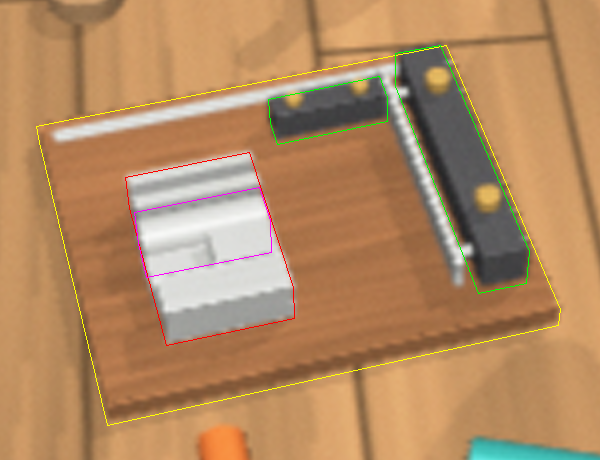

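The overlays fit well. In the top crop the row is red and the round bar is magenta, second from the left at about (300,370). The side crop agrees. The plate stands in front of the stop. Next I'll check reachability.

```bash
cat > h.py <<'E'
import numpy as np
from scipy.spatial.transform import Rotation as Ro
from cell import robot,grip,kin,viewer
np.set_printoptions(precision=3,suppress=True)
yaw=0.169
ex=np.array([np.cos(yaw),np.sin(yaw),0]);ey=np.array([-ex[1],ex[0],0]);ez=np.array([0,0,1.])
B=np.array([469.7,25.1,0])   # round bar start centre
def W(a,b,z): return B+a*ex+b*ey+z*ez   # row frame centred on round bar
def rot(sgn=1,tilt=0):
    X=-ez;Y=sgn*ex
    return (Ro.from_rotvec(ey*tilt)*Ro.from_matrix(np.c_[X,Y,np.cross(X,Y)])).as_rotvec()
def ft(n=1):
    return np.array(robot.observe()["contact_force"])
E
python3 - <<'E'
from h import *
for s in(1,-1):
  for tilt in(0,.15):
    for P in(W(-45-18-10,0,24),W(-45-18-10,0,110),W(45,0,24),W(70,-30,24),W(70,60,24),W(70,0,110)):
        print(s,tilt,P,kin.ik(P,rot(s,tilt)))
i=kin.ik(W(-73,0,130),rot(1));print(robot.observe()["t"])
E
```

```text
1 0 [397.74   12.822  24.   ] [ 0.446  0.499 -0.648  2.285  0.61   0.528 -0.515]
1 0 [397.74   12.822 110.   ] [ 0.799  0.424 -1.053  2.227  0.539  0.77  -0.449]
1 0 [514.059  32.669  24.   ] [ 0.321  0.615 -0.56   2.023  0.531  0.65  -0.421]
1 0 [543.749   7.301  24.   ] [ 0.376  0.655 -0.577  1.953  0.547  0.693 -0.37 ]
1 0 [528.611  96.019  24.   ] [ 0.197  0.641 -0.557  1.97   0.529  0.678 -0.525]
1 0 [538.703  36.874 110.   ] [ 0.42   0.534 -0.7    1.922  0.453  0.847 -0.35 ]
1 0.15 [397.74   12.822  24.   ] [ 0.448  0.579 -0.681  2.176  0.541  0.731 -0.454]
1 0.15 [397.74   12.822 110.   ] [ 0.615  0.448 -0.872  2.13   0.42   0.914 -0.354]
1 0.15 [514.059  32.669  24.   ] [ 0.334  0.698 -0.61   1.903  0.502  0.863 -0.39 ]
1 0.15 [543.749   7.301  24.   ] [ 0.366  0.731 -0.603  1.833  0.51   0.902 -0.335]
1 0.15 [528.611  96.019  24.   ] [ 0.255  0.743 -0.66   1.845  0.53   0.904 -0.51 ]
1 0.15 [538.703  36.874 110.   ] [ 0.373  0.61  -0.679  1.806  0.418  1.038 -0.321]
-1 0 [397.74   12.822  24.   ] [ 0.916  0.977 -1.332  2.264  1.208  1.037  2.137]
-1 0 [397.74   12.822 110.  
[... 195 characters left out ...]
 -1.051  0.94  -2.144]
-1 0 [528.611  96.019  24.   ] [ 0.655  1.144 -1.338  1.945  1.236  1.216  2.132]
-1 0 [538.703  36.874 110.   ] [-1.041  0.875  1.343  2.011 -0.976  1.127 -2.224]
-1 0.15 [397.74   12.822  24.   ] [-0.976  0.785  1.111  2.259 -0.901  0.889 -2.2  ]
-1 0.15 [397.74   12.822 110.   ] [-1.136  0.696  1.356  2.225 -0.735  1.052 -2.287]
-1 0.15 [514.059  32.669  24.   ] [-0.907  0.935  1.108  1.983 -0.927  1.062 -2.285]
-1 0.15 [543.749   7.301  24.   ] [-0.919  1.178  1.331  1.917 -1.127  1.303 -2.118]
-1 0.15 [528.611  96.019  24.   ] [ 0.608  1.199 -1.339  1.825  1.128  1.356  2.218]
-1 0.15 [538.703  36.874 110.   ] [-0.989  0.965  1.34   1.894 -0.908  1.299 -2.282]
1.6
```

```bash
python3 - <<'E'
from h import *
import cv2
p=np.array(robot.observe()["tcp_pos"])
robot.servo_line(p+[0,0,90],feed=150)
grip(0.0,10)
robot.movep(W(-75,0,130),rot(1))
o=robot.observe();print(o["t"],o["tcp_pos"]-W(-75,0,130),o["grip_width"],o["contact_force"])
robot.servo_line(W(-75,0,60),feed=100)
for k in range(4):
    robot.servo_line(W(-75,0,60-(k+1)*1),feed=15);o=robot.observe();print(o["t"],o["tcp_pos"][2],o["contact_force"])
f=[]
for k in range(5):
    robot.hold(.02);f.append(ft())
print(np.array(f),robot.observe()["t"])
vs=[]
for c,(u,v,w,h) in {"top":(190,165,130,150),"side":(200,150,150,115)}.items():
    im=viewer.read_camera(c)[:,:,::-1];o=cv2.resize(im,None,fx=4,fy=4,interpolation=cv2.INTER_CUBIC)
    cv2.imwrite(f"pics/p1_{c}.png",o[v*4:(v+h+10)*4,(u-20)*4:(u+w)*4])
E
```

```text
6.1917 [ 0.458 -0.677  0.089] 0.0055599497930091096 [ 0.837 -0.017 -0.671]
7.2917 59.34523620879423 [-0.068 -0.404 -0.184]
7.5417 58.03188256261341 [-0.451 -0.385 -0.078]
7.7917 56.93608216906108 [0.064 0.18  1.021]
8.0417 55.93165702107868 [-0.28   0.69   0.814]
[[-0.863 -0.556  0.048]
 [ 0.371 -0.046 -0.887]
 [ 0.428 -0.631  0.643]
 [ 0.113 -0.297 -0.312]
 [-0.515 -0.875  0.762]] 8.125
```

View pics/p1_side.png

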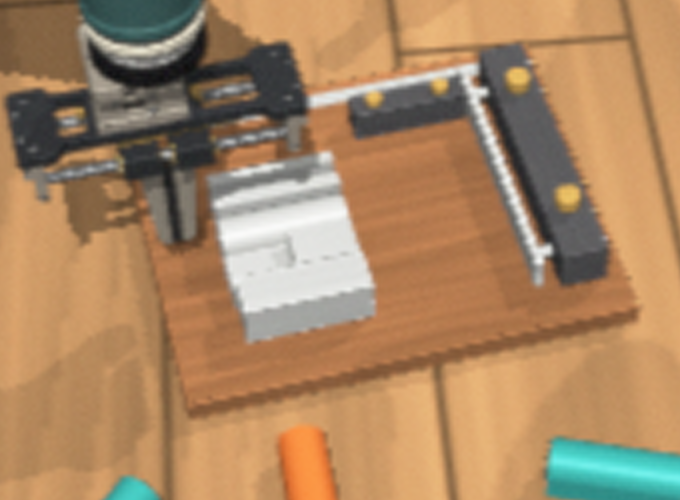

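View pics/p1_top.png

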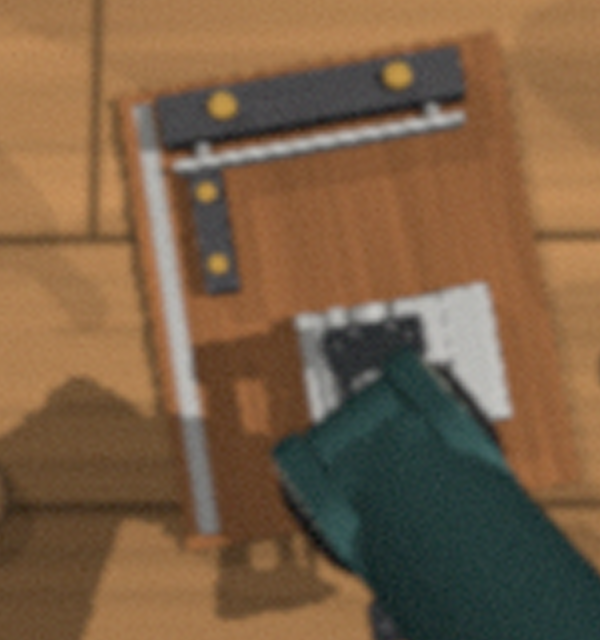

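```bash
python3 - <<'E'
from h import *
from fit import proj
p=np.array(robot.observe()["tcp_pos"]);print(p-W(-75,0,0))
for q in(p,p+9*ex*1.4,p-9*ex*1.4,p-10*ey,p+10*ey): print((proj("side",q)[0]-[180,150])*4)
E
python3 - <<'E'
import cv2
a=cv2.imread('pics/p1_side.png')[180:280,120:260];cv2.imwrite('pics/z.png',cv2.resize(a,None,fx=5,fy=5,interpolation=cv2.INTER_CUBIC))
E
```

```text
[ 0.073  0.06  56.027]
[174.194 229.767]
[192.128 226.078]
[156.208 233.467]
[176.932 240.393]
[171.479 219.232]
```

View pics/z.png

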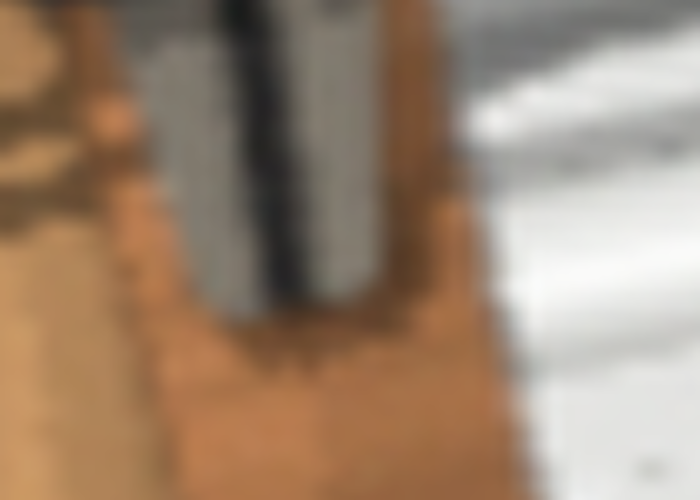

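The fingertip projects within about 1 mm of where the side camera shows it. The two cameras still disagree by 3–4 mm in y, so I'll touch the fixed fence lightly to settle the lateral position.

```bash
cat >> h.py <<'E'
def force(d,n=6):
    f=[]
    for k in range(n):
        robot.hold(.01);f.append(ft()@d)
    return np.mean(f)
def feel(start,d,maxd,thr,step=.4,feed=10,n=4,extra=0):
    """step from start along d until reaction (-F.d) exceeds thr; returns travel,log"""
    log=[];s=0
    while s<maxd:
        s+=step
        robot.servo_line(start+s*d,feed=feed)
        r=-force(d,n);log.append((round(s,2),round(r,2)))
        if r>thr:
            r2=-force(d,6);log.append(("chk",round(r2,2)))
            if r2>thr: break
    return s,log
E
python3 - <<'E'
from h import *
robot.servo_line(W(-75,0,100),feed=150)
robot.servo_line(W(116,60,100),feed=200)
robot.servo_line(W(116,60,32),feed=120)
robot.hold(.1);b=force(ey);print("base",b,robot.observe()["t"])
s,l=feel(W(116,62,32),ey,18,2.5)
o=robot.observe();print(s,l[-8:],o["tcp_pos"],(o["tcp_pos"]-B)@ey,(o["tcp_pos"]-B)@ex,o["t"])
robot.servo_line(W(116,60,32),feed=60)
robot.servo_line(W(116,60,100),feed=150)
robot.servo_line(W(-75,0,100),feed=200)
print(robot.observe()["t"])
E
```

```text
base 0.01666814801428046 10.6833
13.600000000000007 [(11.2, np.float64(-0.15)), (11.6, np.float64(0.18)), (12.0, np.float64(-0.11)), (12.4, np.float64(-0.39)), (12.8, np.float64(0.49)), (13.2, np.float64(2.05)), (13.6, np.float64(4.55)), ('chk', np.float64(5.04))] [571.506 118.194  31.982] 74.64477097333928 116.01331660566656 20.5083
22.6667
```

The fence reads about 84.6 in the row frame. That means the side camera is about 1 mm low and the top camera about 3.6 mm low, so I'll shift the bar estimate by +2.5 mm along y. Contact stiffness is about 6 N/mm. Now the endwise push.

```bash
sed -i 's/^def W/B=B+2.5*ey\ndef W/' h.py; cat > push1.py <<'E'
from h import *
Z=25
robot.servo_line(W(-75,0,60),feed=150)
robot.servo_line(W(-75,0,Z),feed=80)
robot.hold(.1);b=np.mean([ft() for _ in range(5)],0);print("t",robot.observe()["t"],b)
rr=[]
for a in np.arange(-67,46,8):
    robot.servo_line(W(a,0,Z),feed=30)
    f=ft();rr.append((int(a),round(-f@ex,1),round(f@ey,1),round(f[2],1)))
    if -f@ex>9: print("STOP early");break
print(rr)
base=-force(ex,5);print("base",base,robot.observe()["t"])
s=0;log=[];ok=False;a=rr[-1][0];step=.6;base=max(0.5,min(base,3))
while s<30:
    s+=step;robot.servo_line(W(a+s,0,Z),feed=12)
    r=-force(ex,3);log.append((round(a+s,2),round(r,2)))
    step=.25 if r>base+2.2 else .6
    if r>base+4.5:
        r=-force(ex,6)
        if r>base+4.5: ok=True;break
robot.hold(.3);r=-force(ex,6)
o=robot.observe();print(ok,log,"final",r,"a,b",(o["tcp_pos"]-B)@ex,(o["tcp_pos"]-B)@ey,o["t"])
E
python3 push1.py
```

```text
t 23.7667 [0.249 0.526 0.424]
[(-67, np.float64(-0.2), np.float64(-0.0), np.float64(0.3)), (-59, np.float64(-0.1), np.float64(0.8), np.float64(-1.2)), (-51, np.float64(0.1), np.float64(-0.3), np.float64(0.2)), (-43, np.float64(0.2), np.float64(-0.8), np.float64(0.4)), (-35, np.float64(-0.3), np.float64(0.6), np.float64(0.8)), (-27, np.float64(-0.3), np.float64(0.0), np.float64(0.1)), (-19, np.float64(-0.5), np.float64(1.5), np.float64(-0.5)), (-11, np.float64(0.5), np.float64(0.8), np.float64(-0.8)), (-3, np.float64(-0.4), np.float64(0.4), np.float64(-0.1)), (5, np.float64(-0.6), np.float64(0.5), np.float64(0.7)), (13, np.float64(-0.6), np.float64(-0.2), np.float64(-0.2)), (21, np.float64(0.1), np.float64(0.0), np.float64(0.1)), (29, np.float64(0.7), np.float64(-0.2), np.float64(-0.3)), (37, np.float64(-0.2), np.float64(-0.3), np.float64(1.0)), (45, np.float64(-0.2), np.float64(0.4), np.float64(-0.4))]
base -0.05648425932521404 30.0583
True [(45.6, np.float64(0.08)), (46.2, np.float64(1.74)), (46.8, np.float64(2.7)), (47.05, np.float64(2.36)), (47.65, np.float64(1.48)), (48.25, np.float64(1.66)), (48.85, np.float64(1.83)), (49.45, np.float64(1.53)), (50.05, np.float64(1.67)), (50.65, np.float64(2.08)), (51.25, np.float64(1.26)), (51.85, np.float64(1.47)), (52.45, np.float64(1.91)), (53.05, np.float64(1.66)), (53.65, np.float64(1.65)), (54.25, np.float64(1.46)), (54.85, np.float64(2.17)), (55.45, np.float64(4.96)), (55.7, np.float64(5.62))] final 5.673771806428962 a,b 54.8103982252556 -0.006488366831878896 35.6833
```

The bar slid at about 1.6 N and then rose sharply at a≈55. I'll press slightly more (about 5 N on the plate), retract, and look.

```bash
python3 - <<'E'
from h import *
import cv2
robot.servo_line(W(56.1,0,25),feed=12);robot.hold(.3);print("press",-force(ex,8))
robot.servo_line(W(46,0,25),feed=80)
robot.servo_line(W(46,0,105),feed=150)
robot.servo_line(W(46,-60,105),feed=200)
print(robot.observe()["t"])
from fit import proj
u,v,w,h=180,150,190,125
im=viewer.read_camera("side")[:,:,::-1];o=cv2.resize(im,None,fx=4,fy=4,interpolation=cv2.INTER_CUBIC)
# predicted bar rear end edge for h=12..18 at TCP a=55
cv2.imwrite("pics/p2.png",o[v*4:(v+h)*4,u*4:(u+w)*4])
for d in viewer.silhouettes("round_bar","side")[:6]:
    q=np.argwhere(d["mask"]).mean(0)[::-1];print(d["confidence"],(q-[u,v])*4)
R=viewer.camera_info("side")
for d in viewer.pinpoint("round_bar","side"):
    X=np.array(R["R"]).T@(np.array(d["at"])-np.array(R["t"]));print(d["confidence"],(X-B)@ex,(X-B)@ey,X[2])
E
```

```text
press 6.967739420948133
37.7083
0.95 [311.457 498.905]
0.95 [617.947 474.418]
0.86 [ 99.75  547.107]
0.77 [444.177 197.734]
0.77 [759.619 246.561]
0.85 166.09449658552987 -247.05815451605625 -3.22435448858806
0.74 111.59776315039262 -0.32914900498891025 20.055548527089293
0.7 -34.02742909448836 -214.75766932320658 0.9450001890334234
0.68 -171.70481124099175 -216.43498335283576 0.4018032342684078
0.58 321.0364748226694 -96.26681151693946 -2.5807268909196703
```

View pics/p2.png

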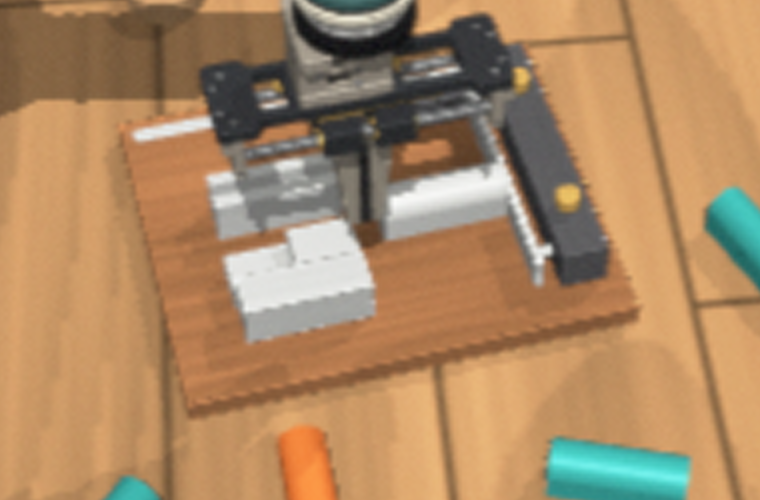

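The bar lies against the plate. In the side crop it runs from (385,220) to (505,200), and the neighbours look unmoved. Next is the sideways push with both fingers spread along its length.

```bash
cat > push2.py <<'E'
from h import *
Z=23;A=114
D=lambda b:W(A+1.5*np.clip((b+26)/66,0,1),b,Z)
robot.servo_line(W(A,-40,95),feed=150)
grip(0.39,10)
robot.servo_line(W(A,-40,Z),feed=100)
robot.hold(.1);b0=-force(ey,4);print("base",b0,robot.observe()["t"],robot.observe()["grip_width"],robot.observe()["contact_force"])
robot.servo_line(D(-24),feed=20)
robot.servo_line(D(36),feed=25)
print("slide",-force(ey,4),robot.observe()["t"])
b=36;step=.5;log=[];ok=False
while b<46:
    b+=step;robot.servo_line(D(b),feed=12)
    r=-force(ey,3);log.append((round(b,2),round(r,2)))
    step=.25 if r>3.5 else .5
    if r>6.2:
        r=-force(ey,6)
        if r>6.2: ok=True;break
robot.hold(.3)
o=robot.observe();print(ok,log,"press",-force(ey,8),"along",-force(ex,4),"a,b",(o["tcp_pos"]-B)@ex,(o["tcp_pos"]-B)@ey,o["t"])
E
python3 push2.py
```

```text
base 0.07842838749514276 40.1583 0.38951427216691253 [0.606 0.409 0.238]
slide 2.3293987559496463 43.6917
True [(36.5, np.float64(2.62)), (37.0, np.float64(2.13)), (37.5, np.float64(2.18)), (38.0, np.float64(2.23)), (38.5, np.float64(2.39)), (39.0, np.float64(2.28)), (39.5, np.float64(2.33)), (40.0, np.float64(2.74)), (40.5, np.float64(3.84)), (40.75, np.float64(4.91)), (41.0, np.float64(5.39)), (41.25, np.float64(5.56)), (41.5, np.float64(6.37)), (41.75, np.float64(6.75))] press 6.6651958396465165 along 1.9787815720878463 a,b 115.51458463394543 40.15220582719572 47.9417
```

Fence contact came at b=40.15 against a predicted 40.1, with 6.7 N of press. Now I'll retract and check.

```bash
cat > fin.py <<'E'
from h import *
from fit import fit,proj,box
import cv2
robot.servo_line(W(115.5,28,23),feed=60)
robot.servo_line(W(115.5,28,110),feed=150)
robot.servo_line(W(60,-150,180),feed=200)
robot.hold(.2);print(robot.observe()["t"])
C={}
for c,(u,v,w,h) in {"top":(190,165,130,150),"side":(190,145,170,115)}.items():
    im=viewer.read_camera(c)[:,:,::-1];o=cv2.resize(im,None,fx=4,fy=4,interpolation=cv2.INTER_CUBIC)
    cv2.imwrite(f"pics/p3_{c}.png",o[v*4:(v+h)*4,u*4:(u+w)*4])
    for n in("round_bar","grooved_bar","stepped_bar","flat_bar"):
        i=viewer.camera_info(c)
        for d in viewer.pinpoint(n,c):
            X=np.array(i["R"]).T@(np.array(d["at"])-np.array(i["t"]))-B
            if abs(X[0]+B[0]-530)<150 and abs(X[1]+B[1]-50)<120: print(c,n,round(d["confidence"],2),"a,b",X@ex,X@ey,X[2])
    for n in ("round_bar",):
        for d in viewer.silhouettes(n,c):
            m=d["mask"];q=np.argwhere(m).mean(0)[::-1]
            if np.hypot(*(q-proj(c,W(114,65,34))[0]))<12:
                p,f=fit({c:m*1.},(-45,45,-16,16,18,44),(*W(114,65,0)[:2],yaw));X=np.r_[p[:2],0]-B
                print("fit",c,X@ex,X@ey,p[2]-yaw,f)
print(robot.observe()["t"])
E
python3 fin.py
```

```text
50.4917
top round_bar 0.86 a,b 111.78675091048024 63.65317428957897 16.206250292412378
top grooved_bar 0.78 a,b 3.4180139288484357 28.832295315872518 17.90720076329817
top grooved_bar 0.31 a,b 112.50389048539442 65.23251814802153 19.73348487589166
top stepped_bar 0.83 a,b -1.5690113259865326 -36.087782628801534 17.67685588038798
top stepped_bar 0.74 a,b -4.686421164147407 -65.69777839587721 17.84979105523296
top flat_bar 0.89 a,b -2.932972174471904 -68.33334321708261 16.272066518493478
fit top 113.58343993968104 62.95354626650643 0.011105647974932298 0.07153863898500577
side round_bar 0.4 a,b 110.2970368732099 66.11859144031521 19.221341798907282
side grooved_bar 0.79 a,b 3.0984490288933584 35.51291843214217 19.674711296258092
side stepped_bar 0.75 a,b -0.6742880460419164 -36.4972090136132 14.049055760279458
side flat_bar 0.95 a,b -1.8502221961644614 -62.590021310673066 17.299028884010937
side flat_bar 0.18 a,b 174.21346416152429 11.179140653587448 19.137258802189997
fit side 119.91452073862845 63.990819920760906 0.0 5.903288084464554
51.0917
```

View pics/p3_top.png

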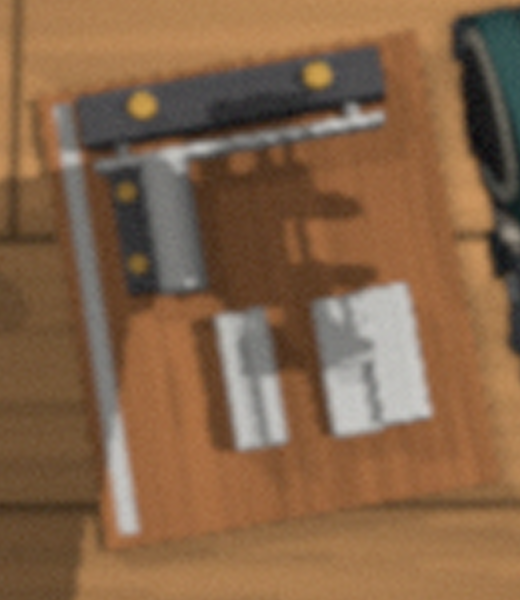

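View pics/p3_side.png

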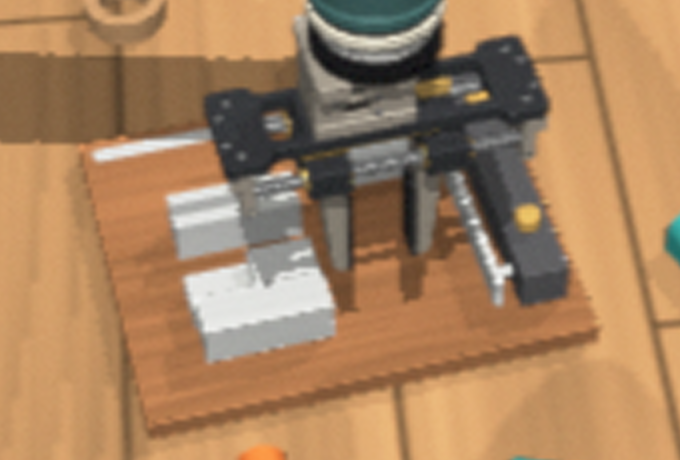

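In the top crop the bar lies flush in the corner, from about (165,160) to (185,290): side against the fence, end at the plate. The other three bars stand where they were. The fingers are clear, so I'm handing in.

```bash
python3 -c "
from cell import robot
print(robot.observe()['contact_force'],robot.observe()['t']);print(robot.job_done())"
```

```text
[-0.08921584  0.59045083 -0.46199654] 51.0917
the job is handed in; nothing more can be done
None
```

I slid the half-round bar, second from the left in the row, endwise to the stop plate and then sideways along it to the fence. I handed the job in at 51.1 s of the allowed 69 s.

- **Endwise push:** I used the shut fingers. The bar slid at about 1.6 N, the plate was felt as a sharp rise, and I pressed it to 7.0 N in total, roughly 5 N on the plate.
- **Sideways push:** I used both fingers spread along the bar. It slid at about 2.3 N and met the fence within 0.1 mm of where an earlier light touch on the fence predicted. I pressed it to 6.7 N in total, roughly 4.4 N on the fence, while it was still bearing on the plate with about 2 N.
- **Last checks:** The final top picture shows the bar square in the corner against both faces. The other three bars look unmoved, the fingers are clear and the force reading is near zero.

**Checks that disagreed:**
- The two cameras differed by 3–4 mm in y; the touch on the fence settled that.
- The final side view of the bar was hidden by the gripper, so the fit from that camera failed and doesn't count.
- The top-camera fit put the bar 0.011 rad off my assumed board angle. The same camera gave the row nearly the same angle at the start, so I took this as camera bias.

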